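# Sockets from the carry rail into their cups

## Task

The four wrench sockets have come back from the job on the dark carry rail in any order. Put the whole row away in the bench holder: stand each socket, hexagon up, right down in the one cup that is bored to its width, smallest socket in the narrowest cup and so on to the widest. Leave the spark plug and the small oil bottle standing where they are.

Things in the scene. Friction and masses are not known exactly. Their poses are not given: they have to be found in the camera images.
- socket_18: The slimmest and tallest of four bright steel sockets: upright solid cylinder 18 mm wide, 64 mm tall, hexagon mouth up; grip round its outside. Origin: centre of underside, z up. It starts on one of the 4 studs of the dark carry rail (206x36x10 mm, studs 52 mm apart in one straight row, 8 mm thick, 9 mm up into the socket's base, so lift straight 12 mm first). Which stud varies.
- socket_25: The second slimmest of four bright steel sockets: upright solid cylinder 25 mm wide, 46 mm tall, hexagon mouth up; grip round its outside. Origin: centre of underside, z up. It starts on one of the 4 studs of the dark carry rail (206x36x10 mm, studs 52 mm apart in one straight row, 8 mm thick, 9 mm up into the socket's base, so lift straight 12 mm first). Which stud varies.
- socket_32: The second widest of four bright steel sockets: upright solid cylinder 32 mm wide, 48 mm tall, hexagon mouth up; grip round its outside. Origin: centre of underside, z up. It starts on one of the 4 studs of the dark carry rail (206x36x10 mm, studs 52 mm apart in one straight row, 8 mm thick, 9 mm up into the socket's base, so lift straight 12 mm first). Which stud varies.
- socket_39: The widest of four bright steel sockets: upright solid cylinder 39 mm wide, 52 mm tall, hexagon mouth up; grip round its outside. Origin: centre of underside, z up. It starts on one of the 4 studs of the dark carry rail (206x36x10 mm, studs 52 mm apart in one straight row, 8 mm thick, 9 mm up into the socket's base, so lift straight 12 mm first). Which stud varies.
- cup_18: Fixed black cup for the 18 mm socket: bore 24 mm wide, 12 mm deep, then a 5 mm high 45 deg flare, 34 mm wide at the rim, 37 mm outside. Origin: centre of underside, z up, y along the row; bore floor 4 mm, rim 21 mm above it. 4 cups sit 60 mm apart in a straight row, in any order, on the aluminium holder (247x50 mm, 6 mm thick, end caps 14 mm).
- cup_25: Fixed black cup for the 25 mm socket: bore 31 mm wide, 12 mm deep, then a 5 mm high 45 deg flare, 41 mm wide at the rim, 44 mm outside. Origin: centre of underside, z up, y along the row; bore floor 4 mm, rim 21 mm above it. 4 cups sit 60 mm apart in a straight row, in any order, on the aluminium holder (247x50 mm, 6 mm thick, end caps 14 mm).
- cup_32: Fixed black cup for the 32 mm socket: bore 38 mm wide, 12 mm deep, then a 5 mm high 45 deg flare, 48 mm wide at the rim, 51 mm outside. Origin: centre of underside, z up, y along the row; bore floor 4 mm, rim 21 mm above it. 4 cups sit 60 mm apart in a straight row, in any order, on the aluminium holder (247x50 mm, 6 mm thick, end caps 14 mm).
- cup_39: Fixed black cup for the 39 mm socket: bore 45 mm wide, 12 mm deep, then a 5 mm high 45 deg flare, 55 mm wide at the rim, 58 mm outside. Origin: centre of underside, z up, y along the row; bore floor 4 mm, rim 21 mm above it. 4 cups sit 60 mm apart in a straight row, in any order, on the aluminium holder (247x50 mm, 6 mm thick, end caps 14 mm).
- spark_plug: Bystander: loose spark plug standing upright on its thread near the front of the bench, 23 mm across, 58 mm tall. Origin: centre of its underside, z up.
- mix_oil: Bystander: loose small dark bottle with red cap standing upright behind the sockets, 38 x 58 mm, 125 mm tall. Origin: centre of its underside, z up. Other fixed tall things: a battery charger 300 mm tall round x 0.69, y 0.25 (its near corner at about x 0.59, y 0.20), and a taller grill at the right (x under 0.45, y under -0.40): arrive from the side with the fingertips above 0.35 m.
Not all that is in view belongs to the job. Leave any green or red look-alike of the socket_25 alone.

How it is judged:
At the end, for the whole second after the job is handed in: Each socket stands in the cup of its own width: axis within 6 mm of the cup's, underside within 3 mm of the bore floor, less than 0.2 rad out of upright, at rest (under 0.02 m/s); the spark plug and the small oil bottle still stand (tilt under 0.3 rad) (horizontal distance between socket_18 and cup_18 below 0.006 m and z of socket_18 in the frame of cup_18 between 0.001 and 0.007 m and angle between each of socket_18, socket_25, socket_32, socket_39's own z axis and vertical below 0.2 rad and linear speed of each of socket_18, socket_25, socket_32, socket_39 below 0.02 m/s and horizontal distance between socket_25 and cup_25 below 0.006 m and z of socket_25 in the frame of cup_25 between 0.001 and 0.007 m and horizontal distance between socket_32 and cup_32 below 0.006 m and z of socket_32 in the frame of cup_32 between 0.001 and 0.007 m and horizontal distance between socket_39 and cup_39 below 0.006 m and z of socket_39 in the frame of cup_39 between 0.001 and 0.007 m and angle between each of spark_plug, mix_oil's own z axis and vertical below 0.3 rad); the robot touches nothing.
It fails at once if the spark plug is knocked over or pushed more than 25 mm from its place (angle between spark_plug's own z axis and vertical above 0.5 rad or distance of spark_plug from where it was at the start of the episode above 0.025 m).
It fails at once if the small oil bottle is knocked over or pushed more than 25 mm from its place (angle between mix_oil's own z axis and vertical above 0.5 rad or distance of mix_oil from where it was at the start of the episode above 0.025 m).
It also fails if it takes over 104 s, if anything falls off the work surface, if the arm or the gripper's body presses on something with over 40 N, if the wrist force passes 120 N, or if a joint passes its speed limit or range.

## Robot

A 6-joint arm with a two-finger parallel gripper is mounted at the origin on a cart in front of the work surface, level with it; the furniture and walls round the work are solid. World frame = base frame: x ahead of the robot, y to its left, z up, the work surface at z = 0. Lengths are in m, angles in rad, forces in N, time in s.
With the tool pointing down it reaches from about 0.35 to 0.85 m from the base axis. Payload 8.1 kg.
Tool frame: the origin (TCP) lies at the very end of the fingers, on their centre line; the grasp point (between the pads) lies 19 mm behind it; z points along the fingers, y is the line along which they close (so a half turn about z gives the same grasp; the last joint's range is limited). The gripper opens to 93 mm and grips with 3 to 60 N. Pads are 15 mm wide; open, the fingers measure 128 mm over their backs; the gripper's body (75 mm by 188 mm) begins 65 mm behind the grasp point.
Start: joints at [1.114, 0.13, 1.488, -0, 1.523, -0.085], TCP at [0.218, 0.559, 0.219] pointing down, gripper open.
Joint ranges: [-2.96, 2.96], [-0.89, 2.26], [0.02, 2.5], [-1.34, 4.48], [0, 2.73], [-2.66, 2.66]. Speed limits (rad/s): [2.39, 2.39, 2.79, 3.14, 3.14, 3.14].

## Interface

Orientations are given as a rotation vector (axis times angle).
In Python, from plant import robot gives the robot as it stands. The module is installed in compiled form; this text tells all that it offers.
- The arm moves only by the tool play_rows, never from a script. Its argument "increments" is text: rows parted by semicolons, each of 5 numbers parted by spaces: the shift along the tool's x, y, z in mm, then the turn about the tool's z in degrees, then the closure, from -1 (fully open) to 1 (shut). In form: dx dy dz yaw claw; .... A call has 1 to 20 rows; each row is the pose to reach, as a shift and turn from the pose commanded when the call began, along the tool's axes at that moment; what a row does not reach only later rows make up. A row lasts 1/10 s, in which the tool goes at most 50 mm and 8.59 degrees, less where a joint would pass 70% of its speed; a pose out of reach is approached as far as the arm can. A call with a gripper value outside its range is refused whole. The fingers move at their own pace and stop on an object; "force" is the grip in N (left out, the last holds). Time passes only in rows, so rows that repeat a pose let the fingers close. It gives the time, the measured TCP pose, the force, the opening and the grip force at its end, in the units of the state.
- robot.read_state(): the state, without advancing time (a new reading comes with each control period).
- robot.read_camera(name): name is "scene" or "top" or "wrist"; returns the picture (384x512x3 uint8, blue, green, red); there is no depth.
- robot.calibration(name): a dict with "vertical_fov" (degrees; the focal length in pixels is half the picture's height over the tangent of half this angle, whatever the lens; pixels are square), "cx", "cy" (the principal point, pixels), "rvec" (rotation vector, rad) and "tvec" (3), from world to camera coordinates, as OpenCV has them. Camera axes: x right, y down, z forward; pixel columns grow to the right and rows downward; lengths in m; the calibration is good to about 2 mm. A picture is of the moment at which its call begins: read the wrist's pose just before it. calibration takes no time and is no camera call; for the wrist camera it gives the pose at the moment of the call.
- robot.close_job(): hands the job in; it is judged then, once.
Trained networks look in the newest picture that a camera, given by its name, has taken for a name from the list of things; names that differ only in an ending like _2 or _b are one class to them, and where a whole thing is asked for, a point or a joint stands for the part that bears it (a point fixed in the world has none). Each returns a list of dicts, best first, with "conf" (0 to 1); they miss things now and then, are a little off and sometimes report something else, mostly with a low value. They report only what shows in the picture. A call takes as long as a camera call. They do not tell look-alikes from the thing itself.
- robot.recognise(camera, query): "centre" ([x, y, z] in m, in world coordinates, good to about 4 mm: the middle of the surface that is visible of it).
- robot.regions_of(camera, query): "pixels" (384x512 bool, what is visible of it).
- robot.landmark_of(camera, query): "centre" ([x, y, z] in m, in world coordinates, good to about 4 mm: a listed point, or the origin of a listed thing).
The state is a dict: "t": time; "q": joint angles; "dq": joint speeds; "joint_torque": joint torques, N m; "tool_pos": TCP position; "orientation": TCP orientation; "force": force on the tool from outside, world axes, zero at the start; "wrist_torque": the same for the moment, N m; "opening": finger opening in m; "gripper_force": force on a finger pad.
Only numpy, scipy, OpenCV 4.12 (cv2) and the standard library are available. Lean on these libraries where they do the work, as an engineer would, in place of code of your own. Each camera call takes 0.05 s, during which the arm holds its last target. There are 200 camera calls.

## Working session

There is one attempt and no reset: what is moved stays moved. The work goes in short steps, Python scripts to look and compute and a tool call to move; the robot and the scene stay as the last step left them, time stands still between calls to the robot, and variables do not carry over. Pictures are saved under pics/ and viewed, at most 14 in all, crops included, and the job is handed in when it is done.

Besides the shell and the picture viewer there is one more tool, called after "Request:" as name(argument=value, ...), one argument or row to a line, values as JSON. play_rows: Moves the arm, as the interface text tells. Its arguments: {"type":"object","properties":{"increments":{"type":"string"},"force":{"type":"number"}},"required":["increments"]}

```bash
mkdir -p pics; python3 - <<'E'
from plant import robot
import cv2,numpy as np
s=robot.read_state();print(s['t'],s['tool_pos'],s['orientation'],s['opening'])
for c in ['scene','top']:
    im=robot.read_camera(c);cv2.imwrite(f'pics/{c}0.png',im)
    k=robot.calibration(c);print(c,k)
    for n in ['socket_18','socket_25','socket_32','socket_39','cup_18','cup_25','cup_32','cup_39','spark_plug','mix_oil']:
        r=robot.landmark_of(c,n);print(n,[(np.round(d['centre'],3).tolist(),round(d['conf'],2)) for d in r[:3]])
E
```

```text
0.0 [0.21769393 0.55849843 0.21761766] [-5.80518888e-01 -3.08697732e+00  2.74474154e-03] 0.09298006901076822
scene {'vertical_fov': 54.46607244174138, 'cx': 259.90933814435806, 'cy': 193.3841410874569, 'rvec': array([ 1.14769675, -2.37198321,  0.96378216]), 'tvec': array([0.24907917, 0.34497638, 0.54231081])}
socket_18 [([0.499, -0.008, 0.01], 0.87), ([0.489, 0.101, 0.012], 0.81), ([0.411, 0.062, -0.003], 0.71)]
socket_25 [([0.499, -0.008, 0.01], 0.87), ([0.489, 0.101, 0.012], 0.81), ([0.411, 0.062, -0.003], 0.71)]
socket_32 [([0.499, -0.008, 0.01], 0.87), ([0.489, 0.101, 0.012], 0.81), ([0.411, 0.062, -0.003], 0.71)]
socket_39 [([0.499, -0.008, 0.01], 0.87), ([0.489, 0.101, 0.012], 0.81), ([0.411, 0.062, -0.003], 0.71)]
cup_18 [([0.507, -0.172, 0.007], 0.95), ([0.511, -0.295, 0.006], 0.76), ([0.506, -0.236, 0.009], 0.75)]
cup_25 [([0.507, -0.172, 0.007], 0.95), ([0.511, -0.295, 0.006], 0.76), ([0.506, -0.236, 0.009], 0.75)]
cup_32 [([0.507, -0.172, 0.007], 0.95), ([0.511, -0.295, 0.006], 0.76), ([0.506, -0.236, 0.009], 0.75)]
cup_39 [([0.507, -0.172, 0.007], 0.95), ([0.511, -0.295, 
[... 604 characters left out ...]
4], 0.53), ([0.481, 0.1, 0.008], 0.51)]
socket_39 [([0.586, 0.044, -0.001], 0.57), ([0.477, 0.152, 0.014], 0.53), ([0.481, 0.1, 0.008], 0.51)]
cup_18 [([0.507, -0.176, 0.004], 0.72), ([0.515, -0.352, 0.006], 0.59), ([0.51, -0.292, 0.007], 0.57)]
cup_25 [([0.507, -0.176, 0.004], 0.72), ([0.515, -0.352, 0.006], 0.59), ([0.51, -0.292, 0.007], 0.57)]
cup_32 [([0.507, -0.176, 0.004], 0.72), ([0.515, -0.352, 0.006], 0.59), ([0.51, -0.292, 0.007], 0.57)]
cup_39 [([0.507, -0.176, 0.004], 0.72), ([0.515, -0.352, 0.006], 0.59), ([0.51, -0.292, 0.007], 0.57)]
spark_plug [([0.67, -0.07, -0.004], 0.43), ([0.391, -0.068, -0.0], 0.39)]
mix_oil [([0.669, -0.071, -0.004], 0.89), ([0.48, 0.099, 0.005], 0.42)]
```

View pics/scene0.png

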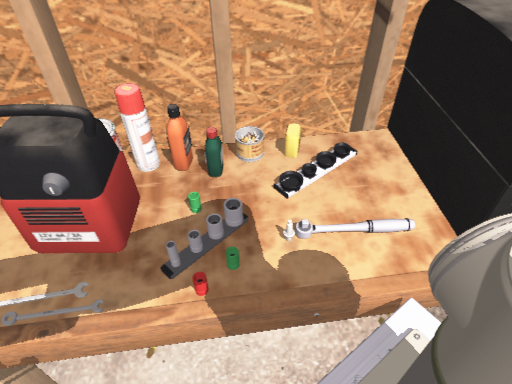

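View pics/top0.png

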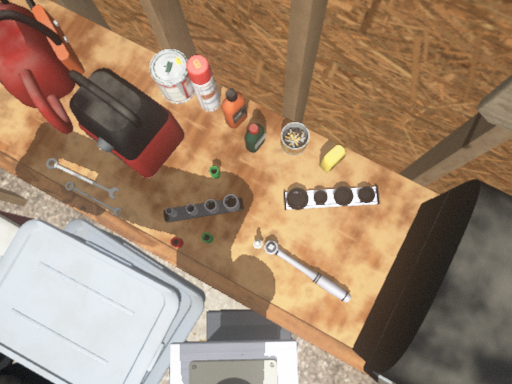

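Scene picture: the row of bright sockets runs 18 (171,250), 25 (196,240), 32 (214,227), 39 (233,212). Green and red look-alikes stand at (195,202), (233,258) and (201,283). The holder's cups lie at (291,181), (309,170), (326,160) and (342,150). In the top picture the holder spans (285..378,197) and the spark plug is near (258,243). I'll move above the rail and look with the wrist camera.

Request:
play_rows(
  increments="0 0 -50 0 -1;0 0 -100 0 -1;0 0 -140 0 -1;-40 -33 -140 6 -1;-80 -66 -140 12 -1;-120 -99 -140 18 -1;-160 -132 -140 24 -1;-200 -165 -140 30 -1;-240 -198 -140 36 -1;-280 -231 -140 42 -1;-320 -264 -140 48 -1;-360 -297 -140 54 -1;-400 -330 -130 60 -1;-430 -355 -100 61 -1;-430 -355 -80 61 -1;-430 -355 -60 61 -1;-430 -355 -60 61 -1;-430 -355 -60 61 -1",
)

```text
t: 2.9
tool_pos: [0.4895, 0.0722, 0.2791]
orientation: [-2.067, -2.365, 0.0]
force: [-0.0, 0.3, 0.6]
opening: 0.0929
gripper_force: 0.0
```

```bash
python3 - <<'E'
from plant import robot
import cv2,numpy as np
s=robot.read_state();print(s['t'],s['tool_pos'],s['orientation'],s['opening'],s['dq'],s['q'])
k=robot.calibration('wrist');im=robot.read_camera('wrist');cv2.imwrite('pics/w1.png',im);np.save('w1k.npy',k,allow_pickle=True)
print(k, (-cv2.Rodrigues(k['rvec'])[0].T@k['tvec']))
a=cv2.imread('pics/scene0.png')[135:205,255:375];b=cv2.imread('pics/top0.png')[170:225,275:390]
a=cv2.resize(a,(700,408),interpolation=cv2.INTER_CUBIC);b=cv2.resize(b,(400,191),interpolation=cv2.INTER_CUBIC)
c=np.zeros((600,700,3),np.uint8);c[:408]=a;c[409:,:400]=b;cv2.imwrite('pics/h.png',c)
E
```

```text
2.9 [0.48947304 0.0721863  0.27914494] [-2.06711546e+00 -2.36546091e+00  7.26313523e-05] 0.09288322764254618 [ 1.22764403e-02 -1.48816659e-02 -3.22021372e-02 -2.00716802e-03
  4.78591479e-03 -5.00973034e-05] [ 4.26754767e-02 -1.74506616e-01  1.67934663e+00  1.02022396e-04
  1.63692662e+00 -9.17299757e-02]
{'vertical_fov': 63.95508492007184, 'cx': 251.45881325431665, 'cy': 190.7517117045147, 'rvec': array([-2.83346159, -0.19279288, -0.02777114]), 'tvec': array([-0.49360377, -0.04904364,  0.45202398])} [0.47768538 0.15369347 0.44561264]
```

View pics/w1.png

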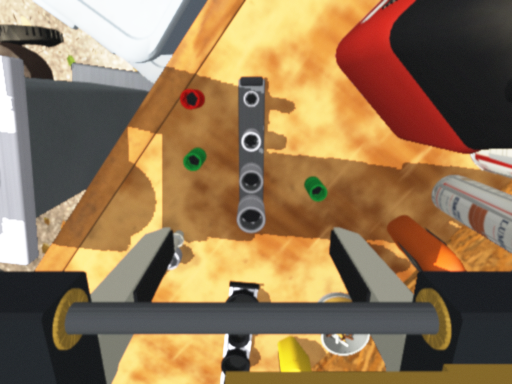

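View pics/h.png

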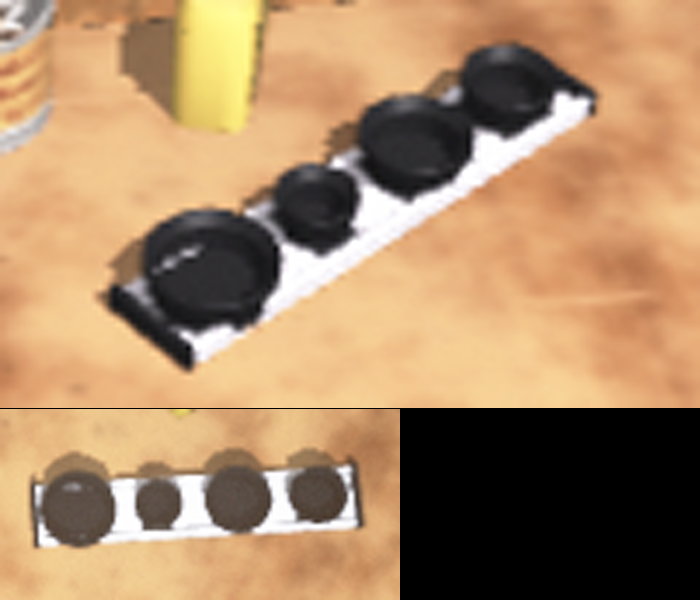

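The wrist picture shows the socket mouths at 18 (251,99), 25 (251,141), 32 (251,180) and 39 (251,217), in a straight row aligned with the fingers' centre plane. The crop of the holder shows cups from high y to low y in the order 39, 18, 32, 25. Next I'll fit both rows with a circle-edge model.

```bash
cat > fit.py <<'E'
import cv2,numpy as np
from scipy.optimize import minimize
def proj(P,k):
    f=192/np.tan(np.radians(k['vertical_fov'])/2)
    K=np.array([[f,0,k['cx']],[0,f,k['cy']],[0,0,1]])
    return cv2.projectPoints(np.asarray(P,float),k['rvec'],k['tvec'],K,None)[0][:,0]
A=np.linspace(0,2*np.pi,72,endpoint=False)
def circ(c,z,r): return np.c_[c[0]+r*np.cos(A),c[1]+r*np.sin(A),np.full(72,z)]
def centers(p,pitch,n): # p: x,y of first, theta of row direction (from -y)
    d=np.array([np.sin(p[2]),-np.cos(p[2])]); return [np.array(p[:2])+i*pitch*d for i in range(n)]
def fit(views,p0,pitch,items,sign,chi=None):
    """items: (z,radius) per place; sign +1: brighter inside"""
    gs=[(cv2.GaussianBlur(cv2.cvtColor(im,cv2.COLOR_BGR2GRAY),(0,0),0.8).astype(np.float32),k) for im,k in views]
    def cost(p):
        s=0
        for (g,k) in gs:
            for c,(z,r) in zip(centers(p,pitch,len(items)),items):
                a=proj(circ(c,z,r-.0015),k).astype(np.float32);b=proj(circ(c,z,r+.0015),k).astype(np.float32)
                va=cv2.remap(g,a[None],None,cv2.INTER_LINEAR)[0];vb=cv2.remap(g,b[None],None,cv2.INTER_LINEAR)[0]
                s-=np.mean(np.clip(sign*(va-vb),-15,40)) if sign else np.mean(np.clip(abs(va-vb),0,40))
        return s
    best=min(((cost((p0[0]+dx,p0[1]+dy,p0[2]+dt)),dx,dy,dt) for dx in np.arange(-.01,.0101,.002) for dy in np.arange(-.01,.0101,.002) for dt in (-.06,-.04,-.02,0,.02,.04,.06)))
    p=np.array(p0)+best[1:]
    r=minimize(cost,p,method='Nelder-Mead',options=dict(initial_simplex=[p,p+[.002,0,0],p+[0,.002,0],p+[0,0,.01]],xatol=1e-5,fatol=1e-3))
    return r.x,r.fun
def draw(im,k,p,pitch,items):
    im=im.copy()
    for c,(z,r) in zip(centers(p,pitch,len(items)),items):
        cv2.polylines(im,[np.round(proj(circ(c,z,r),k)*8).astype(int)],True,(0,0,255),1,cv2.LINE_AA,3)
    return im
SOCK=[(.074,.009),(.056,.0125),(.058,.016),(.062,.0195)]
CUP=[(.027,.029),(.027,.0185),(.027,.0255),(.027,.022)]
E
python3 - <<'E'
from fit import *
from plant import robot
V={c:(cv2.imread(f'pics/{f}.png'),k) for c,f,k in [('top','top0',robot.calibration('top')),('scene','scene0',robot.calibration('scene')),('wrist','w1',np.load('w1k.npy',allow_pickle=True).item())]}
for n in [['wrist'],['top'],['scene']]:
    for s in (1,0):
        p,f=fit([V[c] for c in n],(.478,.152,.137),.052,SOCK,s);print('rail',n,s,np.round(p,4),round(f,1))
    if n==['wrist']: pr=p
for n in [['top'],['scene'],['top','scene']]:
    p,f=fit([V[c] for c in n],(.506,-.175,.05),.06,CUP,-1);print('hold',n,np.round(p,4),round(f,1))
a=draw(*V['wrist'],pr,.052,SOCK)[60:250,170:340];b=draw(*V['scene'],p,.06,CUP)[135:205,260:370]
b=cv2.resize(b,(440,280),interpolation=3);a=cv2.resize(a,(340,380),interpolation=3)
o=np.zeros((380,800,3),np.uint8);o[:,:340]=a;o[:280,350:790]=b;cv2.imwrite('pics/ov.png',o)
E
```

```text
rail ['wrist'] 1 [0.4772 0.1498 0.1329] -139.4
rail ['wrist'] 0 [0.4773 0.1498 0.1319] -139.4
rail ['top'] 1 [0.4749 0.1493 0.1473] -15.7
rail ['top'] 0 [0.4733 0.1465 0.1188] -45.1
rail ['scene'] 1 [0.4417 0.1618 0.2393] -58.7
rail ['scene'] 0 [0.4782 0.1475 0.1065] -54.1
hold ['top'] [ 0.5054 -0.1761  0.0249] -138.7
hold ['scene'] [ 0.4974 -0.1661  0.0386] -99.9
hold ['top', 'scene'] [ 0.5062 -0.1748  0.0276] -230.5
```

View pics/ov.png

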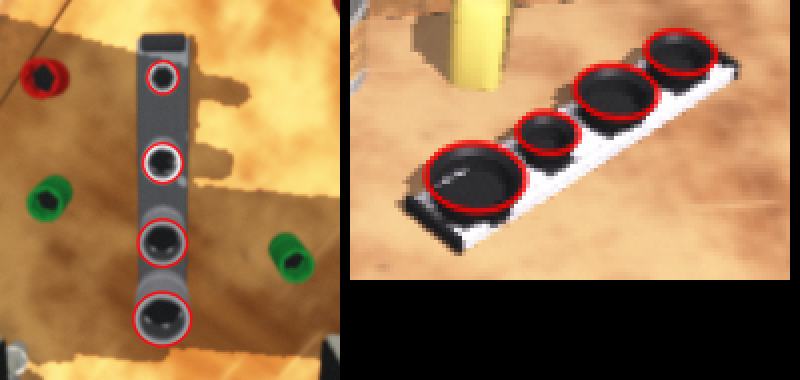

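Both fits match: the red circles lie on the socket rims and on the cup rims. I'll start with socket_39.

Request:
play_rows(
  increments="-40 -1 40 0 -0.4;-77.5 -2 80 0 -0.4;-77.5 -2 120 0 -0.4;-77.5 -2 160 0 -0.4;-77.5 -2 190 0 -0.4;-77.5 -2 210 0 -0.4;-77.5 -2 225 0 -0.4;-77.5 -2 237 0 -0.4;-77.5 -2 246 0 -0.4;-77.5 -2 246 0 -0.4;-77.5 -2 246 0 -0.4",
  force=40,
)

```text
t: 4.05
tool_pos: [0.4987, -0.0049, 0.0335]
orientation: [2.066, 2.365, 0.001]
force: [1.1, -0.7, -0.1]
opening: 0.0652
gripper_force: 0.0
```

Request:
play_rows(
  increments="0 0 0 0 0.6;0 0 0 0 0.6;0 0 0 0 0.6;0 0 0 0 0.6;0 0 0 0 0.6;0 0 0 0 0.6",
)

```text
t: 4.65
tool_pos: [0.4983, -0.005, 0.033]
orientation: [2.067, 2.365, 0.0]
force: [-0.7, 0.1, 2.5]
opening: 0.0383
gripper_force: 40.0
```

Request:
play_rows(
  increments="0 0 -7 0 0.6;0 0 -15 0 0.6;0 0 -35 0 0.6;0 0 -70 0 0.6;0 0 -110 0 0.6;-20 -2 -150 0 0.6;-55 -5 -185 1 0.6;-95 -9 -210 2 0.6;-135 -13 -217 3 0.6;-175 -17 -217 4 0.6;-210 -20 -217 5 0.6;-235 -22 -217 6 0.6;-249 -24 -217 6 0.6;-249 -24 -217 6 0.6;-249 -24 -217 6 0.6;-249 -24 -217 6 0.6",
)

```text
t: 6.25
tool_pos: [0.5077, -0.2537, 0.2497]
orientation: [-2.186, -2.255, -0.001]
force: [-0.5, 0.7, -3.2]
opening: 0.0384
gripper_force: 40.0
```

```bash
cat > look.py <<'E'
from fit import *
from plant import robot
def st():
    s=robot.read_state();R=cv2.Rodrigues(s['orientation'])[0]
    print('t',round(s['t'],2),'tcp',np.round(s['tool_pos'],4),'x',np.round(R[:,0],4),'y',np.round(R[:,1],4),'open',round(s['opening'],4),'yang',round(np.degrees(np.arctan2(R[1,1],R[0,1])),2))
    return s['tool_pos'],R
def wrist(n):
    k=robot.calibration('wrist');im=robot.read_camera('wrist');cv2.imwrite(f'pics/{n}.png',im);return im,k
E
python3 - <<'E'
from look import *
st();v=wrist('w2')
k=robot.calibration('top');t=(cv2.imread('pics/top0.png'),k)
for nm,vs in (('w',[v]),('w+top',[v,t])):
    p,f=fit(vs,(.5062,-.1748,.028),.06,CUP,-1);print(nm,np.round(p,4),f)
    q=p if nm=='w' else q
q,f=fit([v],(.5062,-.1748,.028),.06,CUP[:3],-1);print('first3',np.round(q,4),f)
cv2.imwrite('pics/w2o.png',draw(*v,q,.06,CUP))
E
```

```text
t 6.25 tcp [ 0.5077 -0.2537  0.2497] x [-3.110e-02  9.995e-01  5.000e-04] y [0.9995 0.0311 0.    ] open 0.0384 yang 1.78
w [ 0.5056 -0.1781  0.0323] -103.1102294921875
w+top [ 0.5055 -0.1767  0.0283] -238.63694763183594
first3 [ 0.5056 -0.178   0.0315] -103.99810028076172
```

View pics/w2o.png

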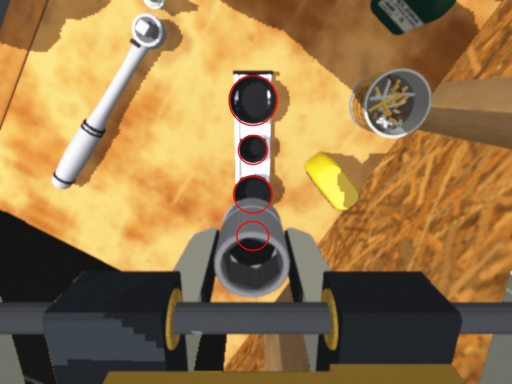

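Request:
play_rows(
  increments="38 0 0 0 0.6;76 0.5 20 0 0.6;76 0.5 60 0 0.6;76 0.5 100 0 0.6;76 0.5 140 0 0.6;76 0.5 165 0 0.6;76 0.5 180 0 0.6;76 0.5 180 0 0.6;76 0.5 188 0 0.6;76 0.5 196 0 0.6;76 0.5 202 0 0.6;76 0.5 207 0 0.6;76 0.5 211 0 0.6;76 0.5 215 0 0.6;76 0.5 215 0 0.6;76 0.5 215 0 0.6",
)

```text
t: 7.9
tool_pos: [0.5058, -0.179, 0.0346]
orientation: [-2.188, -2.254, 0.0]
force: [0.1, -0.2, -2.2]
opening: 0.0384
gripper_force: 40.0
```

```bash
python3 - <<'E'
from fit import *
from plant import robot
k=robot.calibration('scene');f=192/np.tan(np.radians(k['vertical_fov'])/2);R=cv2.Rodrigues(k['rvec'])[0];C=-R.T@k['tvec']
ray=lambda u,v:R.T@np.array([(u-k['cx'])/f,(v-k['cy'])/f,1])
b=C-ray(292,155)*C[2]/ray(292,155)[2];print('yellow base',b.round(3))
for h in (.06,.08,.1,.12):print(h,proj([b+[0,0,h]],k).round(0))
E
```

```text
yellow base [ 0.593 -0.257  0.   ]
0.06 [[293. 137.]]
0.08 [[294. 130.]]
0.1 [[294. 123.]]
0.12 [[295. 116.]]
```

Request:
play_rows(
  increments="0 0 0 0 0.1;0 0 0 0 -0.3;0 0 0 0 -0.3;0 0 0 0 -0.3;0 0 -15 0 -0.3;0 0 -35 0 -0.3;0 0 -70 0 -0.3;0 0 -120 0 -0.3;0 0 -165 0 -0.3;0 0 -165 0 -0.3;0 0 -165 0 -0.3",
)

```text
t: 9.0
tool_pos: [0.507, -0.1795, 0.2025]
orientation: [2.185, 2.251, 0.002]
force: [-0.0, -0.3, -0.3]
opening: 0.0604
gripper_force: 0.0
```

```bash
python3 - <<'E'
from look import *
p,R=st();v=wrist('w3')
cs=centers((.5056,-.1775,.0315),.06,4)
for c in cs: print(c.round(4))
im=draw(*v,(.5056,-.1775,.0315),.06,[(.062,.0195)]); cv2.imwrite('pics/w3o.png',im)
for t in [(.4909,.0467)]:
    d=np.array([*t,.033])-p; print((R.T@d*1000).round(1))
E
```

```text
t 9.0 tcp [ 0.507  -0.1795  0.2025] x [-0.0297  0.9996 -0.0021] y [0.9996 0.0297 0.0042] open 0.0604 yang 1.7
[ 0.5056 -0.1775]
[ 0.5075 -0.2375]
[ 0.5094 -0.2974]
[ 0.5113 -0.3574]
[227.  -10.1 169. ]
```

View pics/w3o.png

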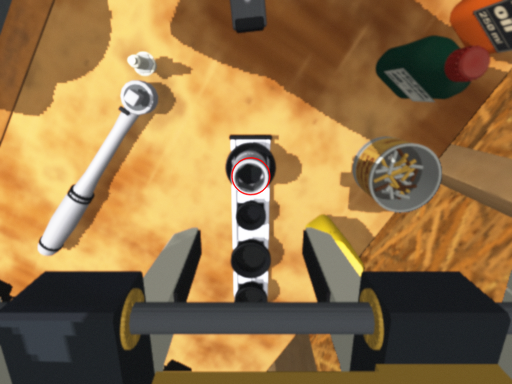

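Socket_39 stands in its cup at (251,176), the spark plug stands at (142,64) and the bottle is undisturbed. Next is socket_32.

Request:
play_rows(
  increments="40 -1 0 0 -0.3;80 -3 0 -2 -0.3;120 -4 0 -3 -0.3;160 -5 0 -5 -0.3;200 -7 20 -6 -0.3;226 -8 50 -6 -0.3;226 -8 90 -6 -0.3;226 -8 120 -6 -0.3;226 -8 135 -6 -0.3;226 -8 147 -6 -0.3;226 -8 157 -6 -0.3;226 -8 166 -6 -0.3;226 -8 166 -6 -0.3;226 -8 166 -6 -0.3",
)

```text
t: 10.45
tool_pos: [0.4915, 0.0466, 0.034]
orientation: [2.067, 2.365, 0.0]
force: [-0.2, -0.6, -0.6]
opening: 0.0601
gripper_force: 0.0
```

```bash
python3 - <<'E'
from look import *
p,R=st()
print('grasp err tool mm',(R.T@(np.array([.4909,.0467,.033])-p)*1000).round(1))
k=robot.calibration('top');im=robot.read_camera('top');cv2.imwrite('pics/top3.png',im)
# check placed socket in w3 pic not possible w/o calib
E
```

```text
t 10.45 tcp [0.4915 0.0466 0.034 ] x [-1.338e-01  9.910e-01 -1.000e-04] y [9.910e-01 1.338e-01 4.000e-04] open 0.0601 yang 7.69
grasp err tool mm [ 0.2 -0.5  1. ]
```

Request:
play_rows(
  increments="0 0 0 0 0.7;0 0 0 0 0.7;0 0 0 0 0.7;0 0 0 0 0.7;0 0 0 0 0.7;0 0 -7 0 0.7;0 0 -15 0 0.7;0 0 -35 0 0.7;0 0 -70 0 0.7;-10 -1 -110 0 0.7;-40 -3 -150 0 0.7;-80 -6 -160 1 0.7;-120 -10 -160 2 0.7;-160 -13 -160 3 0.7;-200 -16 -160 4 0.7;-240 -20 -160 5 0.7;-280 -23 -160 6 0.7;-315 -26 -160 6 0.7;-343 -28 -160 6 0.7;-343 -28 -160 6 0.7",
)

```text
t: 12.5
tool_pos: [0.5088, -0.3004, 0.1941]
orientation: [2.191, 2.25, -0.001]
force: [0.4, 1.0, -1.0]
opening: 0.0317
gripper_force: 40.0
```

Request:
play_rows(
  increments="0 0 0 0 0.7;0 0 0 0 0.7",
)

```text
t: 12.7
tool_pos: [0.5094, -0.296, 0.1938]
orientation: [-2.187, -2.254, -0.001]
force: [-0.5, 0.4, -0.4]
opening: 0.0315
gripper_force: 40.0
```

```bash
python3 - <<'E'
from look import *
p,R=st();v=wrist('w4')
print('to cup32',(R.T@(np.array([.5094,-.2974,.0345])-p)*1000).round(1))
q,f=fit([v],(.5056,-.1775,.0315),.06,CUP[:2],-1);print(q.round(4),f)
q,f=fit([v],(.5056,-.1775,.0315),.06,[(.062,.0195)],1);print('sock39',q.round(4),f)
E
```

```text
t 12.7 tcp [ 0.5094 -0.296   0.1938] x [-3.020e-02  9.995e-01  5.000e-04] y [ 0.9995  0.0302 -0.    ] open 0.0315 yang 1.73
to cup32 [ -1.4   0.  159.3]
[ 0.5053 -0.1754  0.0346] -76.17210388183594
sock39 [ 0.5036 -0.1795 -0.0285] -40.0
```

Request:
play_rows(
  increments="0 0 40 0 0.7;0 0 80 0 0.7;0 0 110 0 0.7;0 0 125 0 0.7;0 0 130 0 0.7;0 0 137 0 0.7;0 0 143 0 0.7;0 0 149 0 0.7;0 0 154 0 0.7;0 0 158 0 0.7;0 0 159 0 0.7;0 0 159 0 0.7;0 0 159 0 0.7",
)

```text
t: 14.05
tool_pos: [0.5095, -0.2971, 0.0349]
orientation: [2.188, 2.254, 0.0]
force: [-0.4, 0.5, -0.4]
opening: 0.0316
gripper_force: 40.0
```

Request:
play_rows(
  increments="0 0 0 0 0.1;0 0 0 0 -0.1;0 0 0 0 -0.1;0 0 0 0 -0.1;0 0 -15 0 -0.1;0 0 -35 0 -0.1;0 0 -70 0 -0.1;0 0 -120 0 -0.1;40 -1 -160 0 -0.1;80 -3 -160 -1 -0.1;120 -4 -160 -2 -0.1;160 -5 -160 -3 -0.1;200 -7 -160 -4 -0.1;240 -8 -160 -5 -0.1;280 -10 -160 -6 -0.1;320 -11 -160 -6 -0.1;360 -12 -150 -6 -0.1;396 -13.5 -130 -6 -0.1;396 -13.5 -110 -6 -0.1;396 -13.5 -110 -6 -0.1",
)

```text
t: 16.05
tool_pos: [0.4821, 0.0993, 0.1429]
orientation: [-2.063, -2.366, 0.005]
force: [-0.5, -0.2, -0.0]
opening: 0.051
gripper_force: 0.0
```

Request:
play_rows(
  increments="0 0 30 0 -0.1;0 0 60 0 -0.1;0 0 80 0 -0.1;0 0 92 0 -0.1;0 0 102 0 -0.1;0 0 111.5 0 -0.1;0 0 111.5 0 -0.1;0 0 111.5 0 -0.1",
)

```text
t: 16.85
tool_pos: [0.4846, 0.0984, 0.0337]
orientation: [2.067, 2.365, 0.001]
force: [0.3, 0.1, -0.4]
opening: 0.0514
gripper_force: 0.0
```

```bash
python3 - <<'E'
from look import *
p,R=st()
print('grasp err tool mm',(R.T@(np.array([.4840,.0983,.033])-p)*1000).round(1))
print('to cup25',(R.T@(np.array([.5113,-.3572,.033])-p)*1000).round(1))
E
```

```text
t 16.85 tcp [0.4846 0.0984 0.0337] x [-0.1338  0.991  -0.    ] y [9.910e-01 1.338e-01 6.000e-04] open 0.0514 yang 7.69
grasp err tool mm [-0.  -0.6  0.7]
to cup25 [-455.1  -34.4    0.7]
```

Request:
play_rows(
  increments="0 0 0 0 0.8;0 0 0 0 0.8;0 0 0 0 0.8;0 0 0 0 0.8;0 0 0 0 0.8;0 0 0 0 0.8;0 0 -7 0 0.8;0 0 -15 0 0.8;0 0 -35 0 0.8;0 0 -70 0 0.8;-10 -1 -110 0 0.8;-40 -3 -150 0 0.8;-80 -6 -160 2 0.8;-120 -9 -160 4 0.8;-160 -12 -160 6 0.8;-200 -15 -160 8 0.8;-240 -18 -160 10 0.8;-280 -21 -160 12 0.8;-320 -24 -160 14 0.8;-320 -24 -160 14 0.8",
)

```text
t: 18.85
tool_pos: [0.5027, -0.2263, 0.1937]
orientation: [2.345, 2.089, -0.002]
force: [-0.8, 0.7, -0.9]
opening: 0.024
gripper_force: 39.9
```

Request:
play_rows(
  increments="0 0 0 0 0.8;0 0 0 0 0.8",
)

```text
t: 19.05
tool_pos: [0.5031, -0.221, 0.1933]
orientation: [-2.339, -2.097, -0.0]
force: [-0.4, 0.4, -0.2]
opening: 0.024
gripper_force: 39.9
```

```bash
python3 - <<'E'
from look import *
p,R=st();v=wrist('w5')
print('to cup25',(R.T@(np.array([.5113,-.3572,.0345])-p)*1000).round(1))
q,f=fit([v],(.5056,-.177,.0315),.06,CUP[:2],-1);print(q.round(4),f)
E
```

```text
t 19.05 tcp [ 0.5031 -0.221   0.1933] x [1.091e-01 9.940e-01 5.000e-04] y [ 9.940e-01 -1.091e-01 -1.000e-04] open 0.024 yang -6.26
to cup25 [-134.5   23.   158.8]
[ 0.5049 -0.1774  0.0591] -77.89906311035156
```

View pics/w5.png

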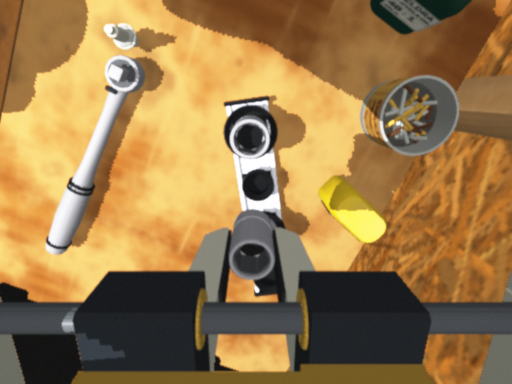

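Request:
play_rows(
  increments="-40 7 0 0 0.8;-80 13 0 0 0.8;-110 18 0 2 0.8;-125 21 20 2 0.8;-133.5 22.5 60 2 0.8;-133.5 22.5 95 2 0.8;-133.5 22.5 120 2 0.8;-133.5 22.5 130 2 0.8;-133.5 22.5 136 2 0.8;-133.5 22.5 142 2 0.8;-133.5 22.5 148 2 0.8;-133.5 22.5 153 2 0.8;-133.5 22.5 157 2 0.8;-133.5 22.5 158 2 0.8;-133.5 22.5 158 2 0.8;-133.5 22.5 158 2 0.8",
)

```text
t: 20.7
tool_pos: [0.511, -0.3572, 0.0354]
orientation: [2.376, 2.054, 0.0]
force: [0.1, 0.5, -0.4]
opening: 0.0242
gripper_force: 39.9
```

Request:
play_rows(
  increments="0 0 0 0 0.3;0 0 0 0 0.1;0 0 0 0 0.1;0 0 0 0 0.1;0 0 -15 0 0.1;0 0 -35 0 0.1;0 0 -70 0 0.1;0 0 -120 0 0.1;40 -9 -160 0 0.1;80 -17 -160 0 0.1;120 -26 -160 0 0.1;160 -34 -160 0 0.1;205 -44 -160 0 0.1;250 -54 -160 0 0.1;295 -63 -160 0 0.1;340 -73 -160 0 0.1;385 -83 -160 0 0.1;420 -90 -150 0 0.1;420 -90 -130 0 0.1;420 -90 -130 0 0.1",
)

```text
t: 22.7
tool_pos: [0.4808, 0.0726, 0.1638]
orientation: [-2.372, -2.057, 0.004]
force: [-0.5, 0.2, 0.4]
opening: 0.0417
gripper_force: 0.0
```

Request:
play_rows(
  increments="0 0 0 0 0.1;0 0 0 0 0.1",
)

```text
t: 22.9
tool_pos: [0.4832, 0.0708, 0.1666]
orientation: [2.377, 2.053, 0.002]
force: [-0.7, -0.8, 0.0]
opening: 0.0417
gripper_force: 0.0
```

```bash
python3 - <<'E'
from look import *
p,R=st();v=wrist('w6')
q,f=fit([v],(.4772,.1498,.132),.052,SOCK[:1],1);print(q[:2].round(4),f)
print('to 18',(R.T@(np.array([.4772,.1498,.040])-p)*1000).round(1))
E
```

```text
t 22.9 tcp [0.4832 0.0708 0.1666] x [1.455e-01 9.894e-01 1.000e-04] y [ 0.9894 -0.1455  0.0017] open 0.0417 yang -8.37
[0.4772 0.1498] -40.0
to 18 [ 77.2 -17.6 126.6]
```

View pics/w6.png

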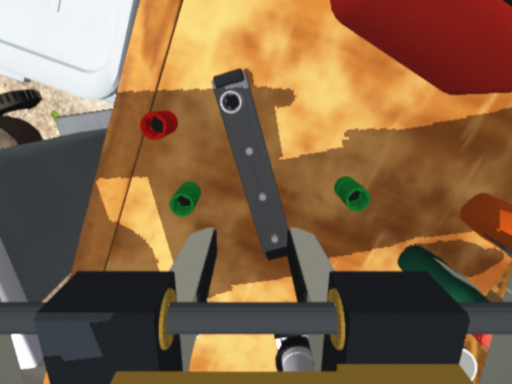

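The rail is undisturbed and socket_18 stands at (231,101).

Request:
play_rows(
  increments="40 -9 0 0 0.1;65 -14 0 0 0.1;77 -17 0 0 0.1;77 -17 30 0 0.1;77 -17 60 0 0.1;77 -17 85 0 0.1;77 -17 100 0 0.1;77 -17 110 0 0.1;77 -17 118 0 0.1;77 -17 126 0 0.1;77 -17 126 0 0.1;77 -17 126 0 0.1",
)

```text
t: 24.15
tool_pos: [0.4772, 0.1502, 0.0396]
orientation: [2.376, 2.055, 0.001]
force: [-0.6, -0.2, 1.1]
opening: 0.042
gripper_force: 0.0
```

Request:
play_rows(
  increments="0 0 0 0 0.9;0 0 0 0 0.9;0 0 0 0 0.9;0 0 0 0 0.9;0 0 0 0 0.9;0 0 0 0 0.9",
)

```text
t: 24.75
tool_pos: [0.477, 0.1502, 0.0395]
orientation: [2.376, 2.055, 0.001]
force: [0.0, 0.6, 3.2]
opening: 0.0175
gripper_force: 40.0
```

```bash
python3 - <<'E'
from look import *
p,R=st()
print('err',(R.T@(np.array([.4772,.1498,.040])-p)*1000).round(1))
print('to cup18',(R.T@(np.array([.5075,-.2373,.04])-p)*1000).round(1))
E
```

```text
t 24.75 tcp [0.477  0.1502 0.0395] x [1.444e-01 9.895e-01 2.000e-04] y [ 9.895e-01 -1.444e-01  4.000e-04] open 0.0175 yang -8.3
err [-0.4  0.2 -0.5]
to cup18 [-379.1   86.1   -0.6]
```

Request:
play_rows(
  increments="0 0 -7 0 0.9;0 0 -15 0 0.9;0 0 -35 0 0.9;0 0 -70 0 0.9;-10 2 -110 0 0.9;-40 9 -150 0 0.9;-80 18 -160 0 0.9;-120 27 -160 0 0.9;-160 36 -160 0 0.9;-200 45 -160 0 0.9;-240 54 -160 0 0.9;-280 63 -160 0 0.9;-320 72 -160 0 0.9;-350 79 -160 0 0.9;-370 84 -160 0 0.9;-379 86 -150 0 0.9;-379 86 -120 0 0.9;-379 86 -90 0 0.9;-379 86 -90 0 0.9;-379 86 -90 0 0.9",
)

```text
t: 26.75
tool_pos: [0.5066, -0.2363, 0.1289]
orientation: [-2.374, -2.054, 0.001]
force: [-0.0, 0.9, -0.0]
opening: 0.0173
gripper_force: 40.0
```

Request:
play_rows(
  increments="0 0 0 0 0.9;0 0 20 0 0.9;0 0 40 0 0.9;0 0 55 0 0.9;0 0 62 0 0.9;0 0 68 0 0.9;0 0 74 0 0.9;0 0 80 0 0.9;0 0 84 0 0.9;0 0 88 0 0.9;0 0 88 0 0.9;0 0 88 0 0.9",
)

```text
t: 27.95
tool_pos: [0.5072, -0.2373, 0.0412]
orientation: [2.376, 2.055, -0.0]
force: [-1.0, 0.5, -1.0]
opening: 0.0172
gripper_force: 40.0
```

Release, lift clear, then retreat and check.

Request:
play_rows(
  increments="0 0 0 0 0.5;0 0 0 0 0.2;0 0 0 0 0.2;0 0 0 0 0.2;0 0 -15 0 0.2;0 0 -40 0 0.2;0 0 -80 0 0.2;0 0 -130 0 0.2;0 0 -180 0 0.2;0 0 -210 0 0.2;-20 0 -210 8 0.2;-40 0 -210 8 0.2;-40 0 -210 8 0.2;-40 0 -210 8 0.2;-40 0 -210 8 0.2",
)

```text
t: 29.45
tool_pos: [0.5014, -0.2762, 0.2514]
orientation: [-2.513, -1.885, -0.0]
force: [-0.4, 0.5, -0.2]
opening: 0.0371
gripper_force: 0.0
```

```bash
python3 - <<'E'
from look import *
st();v=wrist('w7');im,k=v
C=centers((.5055,-.177,.030),.06,4)
H=[(.062,.0195),(.074,.009),(.058,.016),(.056,.0125)]
for c,h in zip(C,H):
    try:
        q,f=fit([v],(*c,0),.06,[h],1);print('fit',q[:2].round(4),'cup',c.round(4),round(f,1))
    except Exception as e: print(e)
o=draw(im,k,(.5055,-.177,.030),.06,H)
pts=proj([[*c,.04] for c in C],k);u0,v0=(pts.min(0)-60).clip(0).astype(int);u1,v1=(pts.max(0)+60).astype(int)
a=cv2.resize(im[v0:v1,u0:u1],None,fx=1.8,fy=1.8,interpolation=3);b=cv2.resize(o[v0:v1,u0:u1],None,fx=1.8,fy=1.8,interpolation=3)
s=cv2.resize(robot.read_camera('scene')[120:215,255:375],(a.shape[1],int(a.shape[1]*95/120)),interpolation=3)
w=np.zeros((a.shape[0],s.shape[1],3),np.uint8);n=min(len(w),len(s));w[:n]=s[:n]
z=np.hstack([a,b,w]);print(z.shape);f=min(1,800/z.shape[1],600/z.shape[0]);cv2.imwrite('pics/fin.png',cv2.resize(z,None,fx=f,fy=f))
E
```

```text
t 29.45 tcp [ 0.5014 -0.2762  0.2514] x [2.802e-01 9.599e-01 4.000e-04] y [ 0.9599 -0.2802  0.    ] open 0.0371 yang -16.27
fit [ 0.5035 -0.179 ] cup [ 0.5055 -0.177 ] -40.0
fit [ 0.5082 -0.2314] cup [ 0.5073 -0.237 ] -22.5
fit [ 0.5091 -0.296 ] cup [ 0.5091 -0.2969] -23.8
fit [ 0.5104 -0.3573] cup [ 0.5109 -0.3569] -31.1
(463, 885, 3)
```

View pics/fin.png

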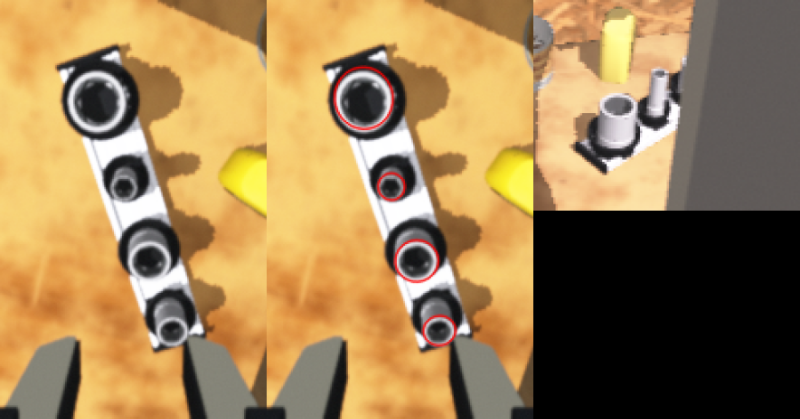

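All four sockets stand upright in their own cups; the red model circles at seated height match their rims. The arm is clear, so I'm handing in.

```bash
python3 -c "
from plant import robot
print(robot.close_job())"
```

```text
the job is handed in; nothing more can be done
None
```

I put all four sockets in the cups bored to their widths and handed the job in at about 29.5 s; the spark plug and oil bottle were left alone, and the hand-in returned no verdict.

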